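Third hand under the sink: press the pipe bracket to the sprung stop

TASK

Put the two wooden offcuts lying in front of the sprung stop into the green tub. Then slide the blue pipe bracket, flat on the cupboard floor, long edge square against the black stop bar with its middle at the yellow centre mark, and press it with a steady push of about 10 newtons, never driving the bar to the end of its travel, so that I can screw it down: finish while still pressing with the gripper, do not let go. Leave the brush and the things on the turntable where they are.

Things in the scene. Friction and masses are not known exactly. Their poses are not given: they have to be found in the camera images.
- fence: Aluminium kerb fixed to the floor, 20 x 200 x 30 mm high. Origin: on the floor below the middle of its robot-side face; +x points into the kerb, away from the robot (the push direction), y along it. The black stop bar, 16 (x) x 180 (y) mm, 2 to 20 mm above the floor, runs parallel in front; its front face is at x = -50 mm unpressed. Yellow marks on kerb and bar show y = 0.
- bar (a joint): How far the stop bar is pushed back towards the kerb, in m: 0 unpressed, at most 0.030. It slides straight along the fence's +x against a spring of 0.8 N per mm without preload (10 N at 12.5 mm).
- bracket: Loose blue plastic bracket, about 250 g. Base 60 (x) x 100 (y) x 14 mm high; upright web to grip from above: 14 mm thick (x = -15 to -1 mm), 60 mm wide in y (centred), up to 58 mm over the floor; two small horns on the web's ends reach 70 mm. Origin: centre of its underside, z up. Its +x long edge starts roughly facing the stop bar.
- offcut_a: Loose pale wood offcut, block 42 (x) x 24 (y) x 22 mm high, about 16 g, lying between bracket and stop bar. Origin: centre of its underside.
- offcut_b: Loose darker wood offcut, block 36 (x) x 28 (y) x 24 mm high, about 18 g, lying between bracket and stop bar. Origin: centre of its underside.
- tub: Green open plastic tub fixed to the floor, 140 (x) x 170 (y) x 70 mm high outside, walls 4 mm, at the left or right of the work. Origin: centre of its underside.
- brush: Yellow scrub brush lying on its bristles, 150 (x) x 50 (y) mm, 69 mm high with its handle, loose, on the other side from the tub; leave alone. Origin: centre of its underside.
- spray_bottle: Empty green spray bottle, 68 mm diameter, 177 mm high, loose on the turntable (fixed grey disc, 230 mm diameter, top 20 mm above the floor, beyond the work on one side; a fixed chrome valve, 150 mm high, stands on the other); leave alone. Origin: centre of its underside.
- tin: Closed steel tin, 75 mm diameter, 78 mm high, loose on the turntable; leave alone. Origin: centre of its underside.
- jar: Clear glass jar with metal cap, 68 mm diameter, 95 mm high, loose on the turntable; leave alone. Origin: centre of its underside.
There are look-alikes about, which are no part of the job. Leave any red or turquoise look-alike of the offcut_b alone. There is more than one size of the bracket; the job needs the larger.

How it is judged:
On the way, in this order (a step that is already met when the one before it is completed fails the run):
1. both offcuts lie in the tub (x of offcut_a in the frame of tub between -0.066 and 0.066 m and y of offcut_a in the frame of tub between -0.081 and 0.081 m and z of each of offcut_a, offcut_b in the frame of tub below 0.055 m and linear speed of each of offcut_a, offcut_b below 0.05 m/s and x of offcut_b in the frame of tub between -0.066 and 0.066 m and y of offcut_b in the frame of tub between -0.081 and 0.081 m), for 0.2 s.
2. the bracket is pressed square against the middle of the stop bar with 6 to 15 N by the gripper (contact force between bracket and fence between 6 and 15 N and y of bracket in the frame of fence between -0.012 and 0.012 m and angle between the x axis of bracket and the x axis of fence, either way round below 0.07 rad and angle between bracket's own z axis and vertical below 0.07 rad and height (world z) of bracket below 0.005 m and linear speed of bracket below 0.02 m/s and contact force between the fingers and bracket above 3 N), for 0.5 s.
At the end, for the whole second after the job is handed in: Both offcuts lie at rest inside the tub, and the gripper's fingers still press the bracket (more than 3 N on it), which stands flat on the floor (within 5 mm and 4 degrees), square to the kerb within 4 degrees, its middle within 12 mm of the yellow mark, against the stop bar with a steady 6 to 15 N (all of step 1 and all of step 2); the arm keeps its last pose, push and grip.
It fails at once if the scrub brush is shifted by more than 30 mm (distance of brush from where it was at the start of the episode above 0.03 m).
It fails at once if the spray bottle is shifted by more than 30 mm (distance of spray_bottle from where it was at the start of the episode above 0.03 m).
It fails at once if the tin is shifted by more than 30 mm (distance of tin from where it was at the start of the episode above 0.03 m).
It fails at once if the glass jar is shifted by more than 30 mm (distance of jar from where it was at the start of the episode above 0.03 m).
It fails at once if the stop bar is driven to the end of its travel (more than 28 of its 30 mm, about 22 N) (value of joint bar above 0.028 m).
It also fails if it takes over 67 s, if anything falls off the work surface, if the arm or the gripper's body presses on something with over 40 N, if the wrist force passes 120 N, or if a joint passes its speed limit or range.

ROBOT

A 6-joint arm with a two-finger parallel gripper is mounted at the origin on the work surface. World frame = base frame: x ahead of the robot, y to its left, z up, the work surface at z = 0. Lengths are in m, angles in rad, forces in N, time in s.
With the tool pointing down it reaches from about 0.25 to 0.725 m from the base axis. Payload 4 kg.
Tool frame: the origin (TCP) lies midway between the tips of the shut fingers; the grasp point (between the pads) lies 19 mm behind it (bot.grip_depth is the distance from the TCP to the grasp point, in m); z points along the fingers, y is the line along which they close (so a half turn about z gives the same grasp; the last joint's range is limited). The gripper opens to 85 mm and grips with 20 to 120 N. Pads are 22 mm wide; open, the fingers measure 114 mm over their backs; the gripper's body (76 mm by 85 mm) begins 54 mm behind the grasp point. The pads swing forward as they close: fully open they stand 13 mm farther back than shut.
Start: joints at [1.229, 0.241, 0.005, 1.335, 0, 1.571], TCP at [0.168, 0.471, 0.231] pointing down, gripper open.
Joint ranges: [-2.72, 2.72], [-1.05, 1.87], [-1.09, 1.28], [-1.99, 2.15], [-1.42, 1.44], [-3.14, 3.14]. Speed limits (rad/s): [2.79, 2.79, 3.14, 3.14, 3.14, 3.14].

INTERFACE

Orientations are given as a unit quaternion [x, y, z, w].
In Python, from workcell import bot gives the robot as it stands.
- The arm moves only by the shell command python3 -m creep 'ROWS'. ROWS is JSON, one flat list of numbers, 5 for each row, row after row: the shift along the world's x, y, z in m, then the turn about the world's z in rad, then the finger opening in m, from 0 to 0.0854. In form: [x, y, z, twist, claw, x, y, z, twist, claw, ...]. A call has 1 to 10 rows; each row is the pose to reach, as a shift and turn from the pose commanded when the call began; what a row does not reach only later rows make up. A row lasts 1/12 s, in which the tool goes at most 41.7 mm and 7.16 degrees, less where a joint would pass 70% of its speed; a pose out of reach is approached as far as the arm can. A call with a gripper value outside its range is refused whole. The fingers move at their own pace and stop on an object; the grip force is fixed at half the most. Time passes only in rows, so rows that repeat a pose let the fingers close. It gives the time, the measured TCP pose, the force, the opening and the grip force at its end, in the units of the state.
- bot.get_obs(): the state, without advancing time (a new reading comes with each control period).
- bot.camera(name): name is "scene" or "top" or "wrist"; returns a dict with "pixels" (384x512x3 uint8, red, green, blue), "camera_matrix" (3x3 intrinsics, pixels), "dist_coeffs" ([k1, k2, p1, p2, k3] as OpenCV has them; the pictures are not rectified), "extrinsics" (4x4, takes a point from world to camera coordinates); the wrist camera has in their place "T_tool_cam" (4x4, takes a point from camera to tool coordinates, whose origin is the TCP and whose axes are the flange's). Camera axes: x right, y down, z forward; pixel columns grow to the right and rows downward; lengths in m; the calibration is good to about 2 mm. A picture is of the moment at which its call begins: read the wrist's pose just before it. There is no depth.
- bot.job_done(): hands the job in; it is judged then, once.
Trained networks look in the newest picture that a camera, given by its name, has taken for a name from the list of things; names that differ only in an ending like _2 or _b are one class to them, and where a whole thing is asked for, a point or a joint stands for the part that bears it (a point fixed in the world has none). Each returns a list of dicts, best first, with "score" (0 to 1); they miss things now and then, are a little off and sometimes report something else, mostly with a low value. They report only what shows in the picture. A call takes as long as a camera call. They do not tell look-alikes from the thing itself.
- bot.look_for(camera, thing): "centre" ([column, row] as shares, 0 to 1, of the picture: columns of its width, rows of its height, amid what is visible of it).
- bot.place_of(camera, thing): "centre" ([column, row] as shares, 0 to 1, of the picture: columns of its width, rows of its height: a listed point, or the origin of a listed thing).
The state is a dict: "clock": time; "joint_pos": joint angles; "joint_vel": joint speeds; "tau": joint torques, N m; "eef_pos": TCP position; "tool_rot": TCP orientation; "ft_force": force on the tool from outside, world axes, zero at the start; "ft_torque": the same for the moment, N m; "grip_width": finger opening in m; "grasp_force": force on a finger pad.
Only numpy, scipy, OpenCV 4.12 (cv2) and the standard library are available. Lean on these libraries where they do the work, as an engineer would, in place of code of your own. Each camera call takes 0.05 s, during which the arm holds its last target. There are 200 camera calls.

## Working session

There is one attempt and no reset: what is moved stays moved. The work goes in short steps, Python scripts to look and compute and a shell command to move; the robot and the scene stay as the last step left them, time stands still between calls to the robot, and variables do not carry over. Pictures are saved under pics/ and viewed, at most 10 in all, crops included, and the job is handed in when it is done.

```bash
mkdir -p pics; ls; cat > h.py <<'E'
import numpy as np, cv2
from scipy.spatial.transform import Rotation as R
from workcell import bot
def snap(n,f=None):
    o=bot.get_obs(); c=bot.camera(n)
    if n=='wrist':
        T=np.eye(4);T[:3,:3]=R.from_quat(o['tool_rot']).as_matrix();T[:3,3]=o['eef_pos']
        c['extrinsics']=np.linalg.inv(T@np.array(c['T_tool_cam']))
    for k in('camera_matrix','dist_coeffs','extrinsics'):c[k]=np.array(c[k],float)
    if f: cv2.imwrite('pics/'+f,cv2.cvtColor(c['pixels'],cv2.COLOR_RGB2BGR))
    return c
def ray(c,px):
    u=cv2.undistortPoints(np.array(px,float).reshape(-1,1,2),c['camera_matrix'],c['dist_coeffs']).reshape(-1,2)
    d=np.c_[u,np.ones(len(u))]@c['extrinsics'][:3,:3]
    return -c['extrinsics'][:3,:3].T@c['extrinsics'][:3,3],d
def at_z(c,px,z):
    o,d=ray(c,px); return o+d*((z-o[2])/d[:,2])[:,None]
def tri(cs,pxs):
    A=np.zeros((3,3));b=np.zeros(3)
    for c,p in zip(cs,pxs):
        o,d=ray(c,p);d=d[0]/np.linalg.norm(d[0]);M=np.eye(3)-np.outer(d,d);A+=M;b+=M@o
    return np.linalg.solve(A,b)
def proj(c,P):
    r=cv2.Rodrigues(c['extrinsics'][:3,:3])[0]
    return cv2.projectPoints(np.array(P,float).reshape(-1,1,3),r,c['extrinsics'][:3,3],c['camera_matrix'],c['dist_coeffs'])[0].reshape(-1,2)
E
python3 - <<'E'
from h import *
cs={n:snap(n) for n in('scene','top')}
im=np.hstack([cs[n]['pixels'] for n in cs]); 
for n in cs: cv2.imwrite(f'pics/{n}0.png',cv2.cvtColor(cs[n]['pixels'],cv2.COLOR_RGB2BGR))
o=bot.get_obs();print(o)
for n in cs:
  c=cs[n];print(n,-c['extrinsics'][:3,:3].T@c['extrinsics'][:3,3])
  for t in['fence','bar','bracket','offcut_a','offcut_b','tub','brush','spray_bottle','tin','jar']:
    for d in bot.place_of(n,t):
      p=np.array(d['centre'])*[512,384];print(t,round(d['score'],2),p.round(),at_z(c,p,0)[0,:2].round(3))
E
```

```text
pics
{'clock': 0.1, 'joint_pos': array([1.22899421e+00, 2.41372106e-01, 3.88670981e-03, 1.33517597e+00,
       3.14215131e-05, 1.57081968e+00]), 'joint_vel': array([-1.09601713e-03, -1.06024340e-03,  4.23554191e-03,  1.50439728e-05,
       -9.97832974e-04,  4.64103373e-04]), 'tau': array([-1.67726998e-04, -3.73137689e+01,  2.53009737e+01,  1.08803992e-02,
       -4.53328255e-06, -1.31745691e-05]), 'eef_pos': array([0.16740183, 0.47056789, 0.23049534]), 'tool_rot': array([ 1.70081795e-01,  9.85429507e-01, -9.16266502e-04, -1.74065422e-04]), 'ft_force': array([-0.2773629 ,  0.05554529,  0.76375463]), 'ft_torque': array([ 0.03024678, -0.01653988, -0.03868956]), 'grasp_force': 0.0, 'grip_width': 0.08546804240819696}
scene [1.2211204  0.42612882 0.69522317]
fence 0.77 [212. 246.] [ 0.691 -0.018]Traceback (most recent call last):
  File "<stdin>", line 9, in <module>
ValueError: it knows: bracket, brush, fence, jar, offcut, spray_bottle, tin, tub
```

```bash
python3 - <<'E'
from h import *
for n in('scene','top'):
  c=snap(n);print(n,-c['extrinsics'][:3,:3].T@c['extrinsics'][:3,3])
  for t in['fence','bracket','offcut','tub','brush','spray_bottle','tin','jar']:
    for d in bot.place_of(n,t):
      p=np.array(d['centre'])*[512,384];print(t,round(d['score'],2),p.round(),at_z(c,p,0)[0,:2].round(3))
E
```

```text
scene [1.2211204  0.42612882 0.69522317]
fence 0.63 [215. 247.] [ 0.691 -0.012]
bracket 0.76 [293. 179.] [0.367 0.008]
bracket 0.57 [268. 203.] [0.493 0.005]
offcut 0.74 [304. 228.] [0.522 0.125]
offcut 0.67 [290. 248.] [0.598 0.13 ]
offcut 0.58 [228. 214.] [ 0.581 -0.054]
offcut 0.53 [259. 233.] [0.596 0.046]
tub 0.6 [181. 154.] [ 0.443 -0.323]
brush 0.77 [401. 238.] [0.426 0.334]
spray_bottle 0.63 [394. 313.] [0.642 0.391]
tin 0.73 [391. 311.] [0.64  0.383]
tin 0.72 [363. 269.] [0.569 0.293]
jar 0.86 [339. 299.] [0.669 0.283]
top [ 0.4515841  -0.0248663   1.08592845]
fence 0.55 [261. 143.] [ 0.69  -0.015]
bracket 0.97 [256. 253.] [ 0.371 -0.   ]
bracket 0.96 [254. 209.] [0.497 0.005]
bracket 0.7 [278. 179.] [ 0.583 -0.064]
bracket 0.29 [155. 176.] [0.591 0.298]
offcut 0.66 [240. 176.] [0.592 0.047]
offcut 0.57 [212. 174.] [0.599 0.13 ]
offcut 0.53 [278. 180.] [ 0.58  -0.064]
offcut 0.53 [216. 201.] [0.52  0.117]
tub 0.88 [370. 228.] [ 0.44 -0.33]
brush 0.79 [143. 237.] [0.414 0.33 ]
spray_bottle 0.63 [125. 158.] [0.648 0.391]
tin 0.8 [156. 173.] [0.602 0.297]
tin 0.65 [254. 208.] [0.499 0.007]
```

View pics/top0.png

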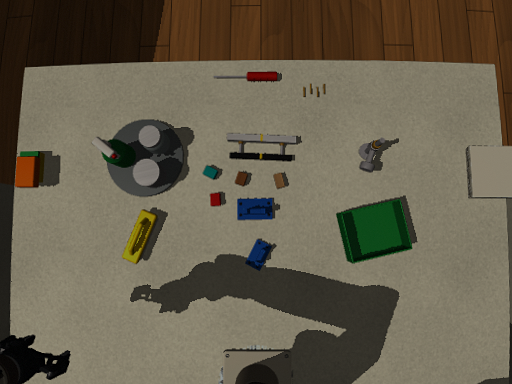

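View pics/scene0.png

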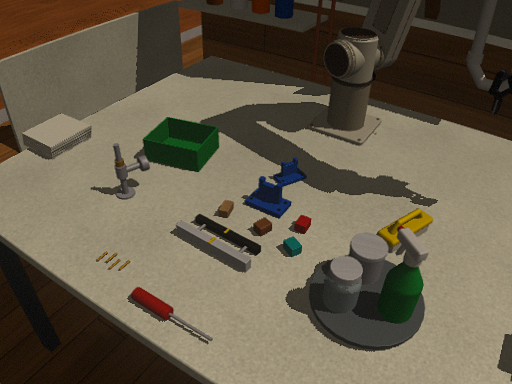

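Top view: pale offcut_a at about (280,180), dark offcut_b at (241,178), red and turquoise look-alikes at (216,199) and (211,172), large bracket at (255,208), the small one at (259,254), bar at (262,156), tub at (375,230). The scene view agrees. I'll bring the wrist camera over the work.

```bash
python3 -m creep '[0.025,-0.035,0.01,0.05,0.085,0.05,-0.07,0.02,0.1,0.085,0.075,-0.1,0.03,0.15,0.085,0.1,-0.13,0.04,0.2,0.085,0.125,-0.16,0.05,0.25,0.085,0.15,-0.19,0.05,0.3,0.085,0.175,-0.22,0.05,0.34,0.085,0.2,-0.25,0.05,0.34,0.085,0.225,-0.28,0.05,0.34,0.085,0.25,-0.31,0.05,0.34,0.085]'
python3 -m creep '[0.02,-0.03,0,0,0.085,0.04,-0.06,0,0,0.085,0.06,-0.09,0,0,0.085,0.08,-0.12,0,0,0.085,0.09,-0.14,0,0,0.085,0.09,-0.14,0,0,0.085]'
python3 - <<'E'
from h import *
o=bot.get_obs();print(o['eef_pos'],o['tool_rot'],o['joint_pos'])
c=snap('wrist','w1.png');print(-c['extrinsics'][:3,:3].T@c['extrinsics'][:3,3])
for t in['fence','bracket','offcut']:
    for d in bot.place_of('wrist',t):
      p=np.array(d['centre'])*[512,384];print(t,round(d['score'],2),p.round(),at_z(c,p,0)[0,:2].round(4))
E
```

```text
clock: 1.88
eef_pos: [0.4185, 0.1593, 0.2817]
tool_rot: [0.001, 1.0, 0.0, 0.0]
ft_force: [-0.4, 0.9, 0.0]
grip_width: 0.0846
grasp_force: 0.0
clock: 2.38
eef_pos: [0.5094, 0.0173, 0.2807]
tool_rot: [0.004, 1.0, -0.001, 0.0]
ft_force: [0.1, 0.4, 0.3]
grip_width: 0.0849
grasp_force: 0.0
[0.5093698  0.01732196 0.28070108] [ 3.66143095e-03  9.99993035e-01 -7.10335659e-04  1.39699004e-04] [ 3.48453310e-02  2.44772524e-01  1.38158381e-01  1.46395768e+00
 -1.43037435e-03  4.21680507e-02]
[0.4386088  0.01824434 0.42241797]
fence 0.62 [235. 275.] [ 0.6919 -0.0151]
bracket 0.94 [237.  25.] [ 0.3677 -0.0042]
bracket 0.68 [249. 141.] [0.5012 0.0077]
offcut 0.86 [197. 200.] [ 0.5792 -0.0617]
offcut 0.75 [343. 213.] [0.5987 0.1321]
offcut 0.74 [338. 160.] [0.5265 0.1214]
offcut 0.73 [279. 203.] [0.5843 0.0471]
```

View pics/w1.png

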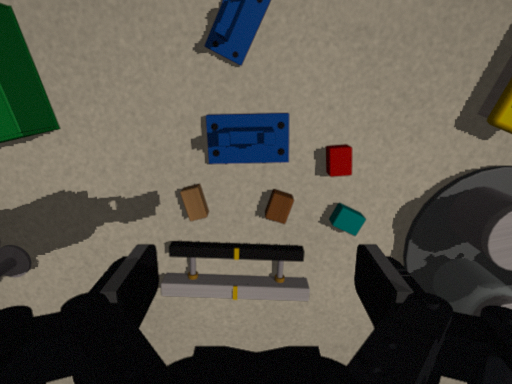

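Wrist view: pale offcut at (195,202), dark offcut at (279,206), red at (339,160) and turquoise at (347,219). Large bracket at (248,138), bar at (236,251) with its yellow mark, kerb at (235,288). A second view follows, to fit box models for pose and height.

```bash
python3 - <<'E'
from h import *
import pickle
c=snap('wrist');pickle.dump(c,open('v1.pkl','wb'))
E
python3 -m creep '[-0.01,-0.04,-0.01,0,0.085,-0.01,-0.08,-0.02,0,0.085,-0.02,-0.12,-0.03,0,0.085,-0.02,-0.12,-0.03,0,0.085,-0.02,-0.12,-0.03,0,0.085]'
cat >> h.py <<'E'
from scipy.optimize import minimize
def box(x0,x1,y0,y1,z0,z1): return np.array([[x,y,z] for x in(x0,x1) for y in(y0,y1) for z in(z0,z1)])
def model(t,h):
    return {'offcut_a':lambda:[box(-.021,.021,-.012,.012,0,h)],'offcut_b':lambda:[box(-.018,.018,-.014,.014,0,h)],
     'bracket':lambda:[box(-.03,.03,-.05,.05,0,.014),box(-.015,-.001,-.03,.03,0,h)],
     'bar':lambda:[box(-.05,-.034,-.09,.09,.002,h)]}[t]()
def mask(c,t,near,rad):
    hsv=cv2.cvtColor(c['pixels'],cv2.COLOR_RGB2HSV);H,S,V=[hsv[...,i].astype(int) for i in range(3)]
    m={'bracket':(H>100)&(H<130)&(S>120),'bar':(V<45)}.get(t,(H>4)&(H<18)&(S>95)&(V>35)).astype(np.uint8)
    roi=np.zeros_like(m);q=at_z(c,near,0)[0] if len(near)==2 else np.array(near)
    cv2.fillConvexPoly(roi,cv2.convexHull(proj(c,[q+[rad*np.cos(a),rad*np.sin(a),0] for a in np.linspace(0,6.2,30)]).astype(np.int32)),1)
    m=cv2.morphologyEx(m&roi,cv2.MORPH_CLOSE,np.ones((3,3),np.uint8))
    n,l,s,_=cv2.connectedComponentsWithStats(m); 
    return (l==1+np.argmax(s[1:,4])).astype(np.uint8) if t!='bar' else m
def render(c,t,p):
    m=np.zeros((384*4,512*4),np.uint8);Rz=R.from_euler('z',p[2]).as_matrix()
    for b in model(t,p[3]):
        cv2.fillConvexPoly(m,cv2.convexHull(np.round(proj(c,b@Rz.T+[p[0],p[1],0])*4+1.5).astype(np.int32)),1)
    return cv2.resize(m*255,(512,384),interpolation=cv2.INTER_AREA)/255.
def fit(cs,t,p0,rad,masks=None):
    ms=[mask(c,t,[p0[0],p0[1],0] if t!='bar' else [p0[0]-.042,p0[1],.01],rad) for c in cs]
    f=lambda p:np.mean([1-np.minimum(r,m).sum()/np.maximum(r,m).sum() for r,m in((render(c,t,p),m) for c,m in zip(cs,ms))])
    best=min((minimize(f,[p0[0],p0[1],p0[2]+a,p0[3]],method='Nelder-Mead',options=dict(initial_simplex=np.array([p0[0],p0[1],p0[2]+a,p0[3]])+np.vstack([np.zeros(4),np.diag([.006,.006,.15,.006])]),xatol=1e-4,fatol=1e-4)) for a in(-.5,-.2,.2,.5)),key=lambda r:r.fun)
    return best.x,best.fun,ms
E
python3 - <<'E'
from h import *
import pickle
a=pickle.load(open('v1.pkl','rb'));b=snap('wrist');pickle.dump(b,open('v2.pkl','wb'))
print(bot.get_obs()['eef_pos'])
P={}
for t in['fence','bracket','offcut']:
    for d in bot.place_of('wrist',t):
      p=np.array(d['centre'])*[512,384];print(t,round(d['score'],2),p.round(),at_z(b,p,0)[0,:2].round(4))
for t,p0,rad in(('offcut_a',(.579,-.062,0.2,.022),.035),('offcut_b',(.584,.047,-.3,.024),.035),('bracket',(.501,.006,0,.058),.09)):
  x,f,ms=fit([a,b],t,p0,rad);print(t,x.round(4),round(f,3))
vis=[]
for c in(a,b):
  v=c['pixels'][:,:,::-1].copy()
  for t,p0,rad in(('offcut_a',(.579,-.062,0.2,.022),.035),('offcut_b',(.584,.047,-.3,.024),.035),('bracket',(.501,.006,0,.058),.09)):
    m=mask(c,t,[p0[0],p0[1],0],rad);k,_=cv2.findContours(m,0,2);cv2.drawContours(v,k,-1,(0,255,0),1)
  vis.append(v[60:360,100:450])
cv2.imwrite('pics/m.png',np.hstack(vis))
E
```

```text
clock: 3.05
eef_pos: [0.4865, -0.0995, 0.251]
tool_rot: [0.002, 1.0, 0.0, -0.001]
ft_force: [-0.3, 1.0, 0.8]
grip_width: 0.0848
grasp_force: 0.0
[ 0.48722697 -0.0984108   0.25151235]
fence 0.94 [321. 303.] [ 0.6934 -0.0124]
bracket 0.86 [345. 160.] [0.4968 0.0061]
bracket 0.85 [343.  42.] [ 0.367  -0.0051]
offcut 0.96 [437. 240.] [0.6002 0.1298]
offcut 0.86 [438. 184.] [0.5266 0.1201]
offcut 0.72 [280. 224.] [ 0.5785 -0.0694]
offcut 0.66 [371. 230.] [0.5867 0.0452]
offcut_a [ 0.5794 -0.0641  0.2553  0.0156] 0.065
offcut_b [ 0.5856  0.047  -0.3393  0.0157] 0.185
bracket [0.497  0.0061 0.0148 0.0563] 0.081
```

View pics/m.png

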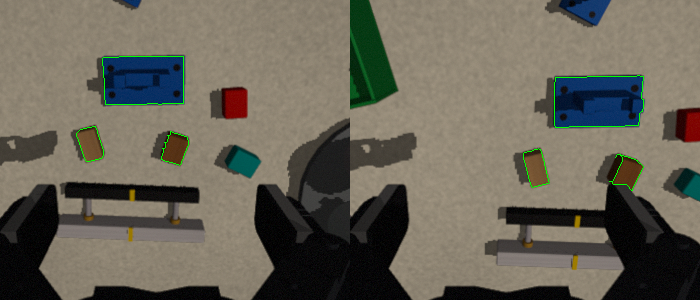

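The masks sit well on the bracket and both offcuts (dark sides of b at (175,148) partly missed). Now grasping offcut_a across its 24 mm width.

```bash
python3 -m creep '[0.02,0.01,-0.03,0.06,0.07,0.04,0.02,-0.06,0.12,0.07,0.06,0.03,-0.09,0.18,0.07,0.09,0.035,-0.12,0.24,0.07,0.091,0.035,-0.15,0.255,0.07,0.091,0.035,-0.18,0.255,0.07,0.091,0.035,-0.2,0.255,0.07,0.091,0.035,-0.22,0.255,0.07,0.091,0.035,-0.235,0.255,0.07,0.091,0.035,-0.246,0.255,0.07]'
python3 -m creep '[0,0,0,0,0.07,0,0,0,0,0.01,0,0,0,0,0.01,0,0,0,0,0.01,0,0,0,0,0.01,0,0,0,0,0.01,0,0,0,0,0.01,0,0,0,0,0.01]'
```

```text
clock: 4.08
eef_pos: [0.5782, -0.0618, 0.0037]
tool_rot: [-0.128, 0.992, 0.0, -0.001]
ft_force: [0.1, 1.2, 0.1]
grip_width: 0.07
grasp_force: 0.0
clock: 4.75
eef_pos: [0.5799, -0.0641, 0.007]
tool_rot: [-0.126, 0.992, -0.0, 0.002]
ft_force: [0.2, 0.4, 5.7]
grip_width: 0.0226
grasp_force: 60.6
```

```bash
python3 - <<'E'
from h import *
import pickle
a=pickle.load(open('v1.pkl','rb'));b=pickle.load(open('v2.pkl','rb'))
top=snap('top')
# tub rim / green mask in top
hsv=cv2.cvtColor(top['pixels'],cv2.COLOR_RGB2HSV);g=((hsv[...,0]>50)&(hsv[...,0]<75)&(hsv[...,1]>120)).astype(np.uint8);g[:,:300]=0;g[:,430:]=0
k=max(cv2.findContours(g,0,2)[0],key=cv2.contourArea);r=cv2.minAreaRect(k);print('tub',r,at_z(top,cv2.boxPoints(r),.07)[:,:2].round(3),at_z(top,r[0],.07).round(3))
import h
h.mask0=h.mask
def m2(c,t,near,rad):
    if t!='offcut_b':return h.mask0(c,t,near,rad)
    hsv=cv2.cvtColor(c['pixels'],cv2.COLOR_RGB2HSV);H,S,V=[hsv[...,i].astype(int) for i in range(3)]
    m=((H<20)&(S>90)&(V>12)).astype(np.uint8);roi=np.zeros_like(m);cv2.circle(roi,tuple(int(v) for v in proj(c,near)[0]),22,1,-1)
    n,l,s,_=cv2.connectedComponentsWithStats(m&roi);return (l==1+np.argmax(s[1:,4])).astype(np.uint8)
h.mask=m2
print('b',[v if i<2 else 0 for i,v in enumerate(fit([a],'offcut_b',(.585,.047,-.34,.024),.035))])
# yellow marks
for n,c in(('1',a),('2',b),('top',top)):
    hsv=cv2.cvtColor(c['pixels'],cv2.COLOR_RGB2HSV);y=((hsv[...,0]>18)&(hsv[...,0]<32)&(hsv[...,1]>150)&(hsv[...,2]>80)).astype(np.uint8)
    N,l,s,ce=cv2.connectedComponentsWithStats(y)
    for i in range(1,N):
        if s[i,4]>3:
            q=at_z(c,ce[i],.02)[0]
            if abs(q[1]+.015)<.05 and q[0]>.6: print(n,ce[i].round(1),s[i,4],'z.02',q[:2].round(4),'z.03',at_z(c,ce[i],.03)[0,:2].round(4))
x,f,ms=fit([a],'bar',(.692,-.015,0,.02),.11);print('bar',x.round(4),round(f,3))
E
```

```text
tub ((373.9541015625, 230.80490112304688), (51.934669494628906, 65.96332550048828), 76.75948333740234) [[ 0.482 -0.217]
 [ 0.522 -0.394]
 [ 0.385 -0.423]
 [ 0.346 -0.247]] [[ 0.433 -0.32   0.07 ]]
b [array([ 0.58529037,  0.04523688, -0.30996804,  0.01608807]), np.float64(0.04637157647988843), 0]
1 [232. 255.] 55 z.02 [ 0.6473 -0.0108] z.03 [ 0.6421 -0.0099]
1 [230.3 293.6] 55 z.02 [ 0.7061 -0.0144] z.03 [ 0.6994 -0.0135]
2 [327.  281.5] 63 z.02 [ 0.6478 -0.0111] z.03 [ 0.6416 -0.0135]
2 [324.5 322.3] 70 z.02 [ 0.708  -0.0111] z.03 [ 0.7002 -0.0135]
top [261.3 137.4] 15 z.02 [ 0.7017 -0.0148] z.03 [ 0.6993 -0.0149]
top [260. 156.] 5 z.02 [ 0.6471 -0.0112] z.03 [ 0.6453 -0.0113]
bar [ 0.6908 -0.0135 -0.0465  0.0147] 0.192
```

```bash
python3 -m creep '[0,0,0.03,0,0.01,0,0,0.07,0,0.01,0,0,0.11,0,0.01,-0.015,-0.03,0.13,0,0.01,-0.03,-0.065,0.13,0,0.01,-0.045,-0.1,0.13,0,0.01,-0.062,-0.135,0.13,0,0.01,-0.078,-0.17,0.13,0,0.01,-0.094,-0.205,0.13,0,0.01,-0.11,-0.24,0.13,0,0.01]'
python3 -m creep '[-0.015,-0.03,0,0,0.01,-0.026,-0.05,0,0,0.01,-0.026,-0.051,-0.03,0,0.01,-0.026,-0.051,-0.06,0,0.01,-0.026,-0.051,-0.09,0,0.01,-0.026,-0.051,-0.1,0,0.01,-0.026,-0.051,-0.1,0,0.01,-0.026,-0.051,-0.1,0,0.05,-0.026,-0.051,-0.1,0,0.05,-0.026,-0.051,-0.1,0,0.05]'
python3 - <<'E'
from h import *
snap('top','t2.png')
E
```

```text
clock: 5.63
eef_pos: [0.4674, -0.3054, 0.1355]
tool_rot: [-0.126, 0.992, -0.0, 0.0]
ft_force: [0.2, -0.4, -0.1]
grip_width: 0.0225
grasp_force: 59.8
clock: 6.47
eef_pos: [0.4442, -0.3559, 0.0375]
tool_rot: [-0.126, 0.992, -0.002, 0.001]
ft_force: [-0.9, -0.6, 0.4]
grip_width: 0.05
grasp_force: 0.0
```

View pics/t2.png

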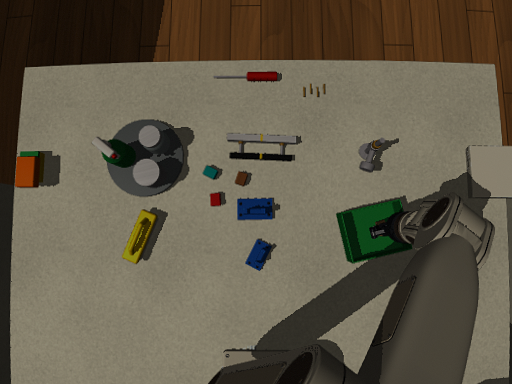

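Offcut_a has been released inside the tub (gripper at about (385,232)); b is still at (241,178). Next, b.

```bash
python3 -m creep '[0,0,0.04,0,0.05,0,0,0.08,0,0.05,0,0,0.12,0,0.05,0.01,0.035,0.125,-0.08,0.05,0.023,0.07,0.125,-0.16,0.05,0.036,0.105,0.125,-0.24,0.05,0.049,0.14,0.125,-0.32,0.05,0.062,0.175,0.125,-0.4,0.05,0.075,0.21,0.125,-0.48,0.05,0.088,0.245,0.125,-0.54,0.05]'
python3 -m creep '[0.013,0.035,0,-0.03,0.05,0.026,0.07,0,-0.03,0.05,0.038,0.105,0,-0.03,0.05,0.05,0.14,-0.01,-0.03,0.05,0.054,0.156,-0.03,-0.03,0.05,0.054,0.156,-0.06,-0.03,0.05,0.054,0.156,-0.07,-0.03,0.05,0.054,0.156,-0.07,-0.03,0.05]'
python3 - <<'E'
from h import *
print(bot.get_obs()['eef_pos'])
c=snap('wrist','w3.png')
for d in bot.place_of('wrist','offcut'):
      p=np.array(d['centre'])*[512,384];print(round(d['score'],2),p.round(),at_z(c,p,0)[0,:2].round(4))
p=proj(c,[[.585,.046,.0],[.585,.046,.024]]);print(p.round())
E
```

```text
clock: 7.35
eef_pos: [0.5316, -0.1082, 0.1621]
tool_rot: [0.145, 0.989, -0.0, 0.002]
ft_force: [0.3, -0.8, 0.3]
grip_width: 0.0505
grasp_force: 0.0
clock: 8.02
eef_pos: [0.5821, 0.0462, 0.088]
tool_rot: [0.157, 0.988, -0.001, -0.003]
ft_force: [-0.1, -0.7, 0.7]
grip_width: 0.0496
grasp_force: 0.0
[0.58214562 0.04624047 0.08796788]
0.87 [382. 181.] [0.6008 0.1335]
0.86 [252. 195.] [0.5826 0.0428]
0.81 [338.  79.] [0.5251 0.1208]
[[257. 197.]
 [257. 208.]]
```

View pics/w3.png

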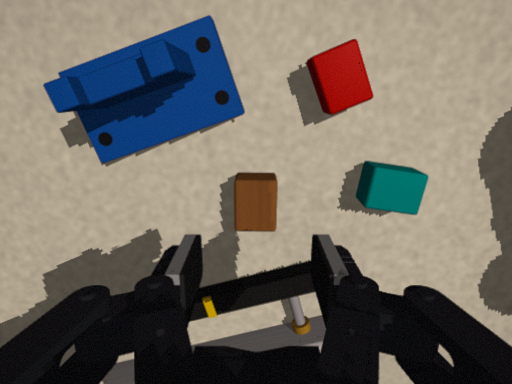

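Dark offcut centred between the fingers at (256,203), neighbours (turquoise (390,187), red (340,76)) clear. Descend and grip, lift, carry.

```bash
python3 -m creep '[0,0,-0.03,0,0.05,0,0,-0.06,0,0.05,0,0,-0.075,0,0.05,0,0,-0.082,0,0.05,0,0,-0.082,0,0.05,0,0,-0.082,0,0.01,0,0,-0.082,0,0.01,0,0,-0.082,0,0.01,0,0,-0.082,0,0.01,0,0,-0.082,0,0.01]'
python3 -m creep '[0,0,0,0,0.01,0,0,0.03,0,0.01,0,0,0.07,0,0.01,0,0,0.11,0,0.01,-0.015,-0.03,0.13,0.08,0.01,-0.03,-0.065,0.13,0.16,0.01,-0.045,-0.1,0.13,0.24,0.01,-0.06,-0.135,0.13,0.32,0.01,-0.075,-0.17,0.13,0.4,0.01,-0.09,-0.205,0.13,0.48,0.01]'
```

```text
clock: 8.95
eef_pos: [0.5868, 0.046, 0.0109]
tool_rot: [0.158, 0.987, 0.0, 0.002]
ft_force: [-0.6, -0.7, 5.9]
grip_width: 0.0266
grasp_force: 60.9
clock: 9.78
eef_pos: [0.494, -0.1603, 0.1393]
tool_rot: [-0.084, 0.996, -0.0, 0.001]
ft_force: [1.1, 0.1, -0.2]
grip_width: 0.0262
grasp_force: 60.1
```

```bash
python3 -m creep '[-0.017,-0.035,0,0.03,0.01,-0.033,-0.07,0,0.07,0.01,-0.05,-0.105,0,0.07,0.01,-0.065,-0.136,-0.01,0.07,0.01,-0.065,-0.136,-0.04,0.07,0.01,-0.065,-0.136,-0.075,0.07,0.01,-0.065,-0.136,-0.095,0.07,0.01,-0.065,-0.136,-0.095,0.07,0.01,-0.065,-0.136,-0.095,0.07,0.05,-0.065,-0.136,-0.095,0.07,0.05]'
python3 -m creep '[0,0,0,0,0.05,0,0,0,0,0.05,0,0,0.04,0,0.05,0,0,0.08,0,0.05,0,0,0.12,0,0.05,0.01,0.035,0.15,-0.08,0.05,0.02,0.07,0.16,-0.16,0.05,0.03,0.105,0.16,-0.235,0.05,0.03,0.14,0.16,-0.235,0.05,0.03,0.175,0.16,-0.235,0.05]'
python3 - <<'E'
from h import *
import pickle
print(bot.get_obs()['eef_pos'])
c=snap('top');w=snap('wrist');pickle.dump((c,w),open('v4.pkl','wb'))
for t in('fence','bracket'):
  for n,cc in(('top',c),('wrist',w)):
    for d in bot.place_of(n,t):
      p=np.array(d['centre'])*[512,384];print(t,n,round(d['score'],2),p.round(),at_z(cc,p,0)[0,:2].round(4))
v=cv2.resize(c['pixels'][170:290,310:440],None,fx=3,fy=3)[:,:,::-1]
cv2.imwrite('pics/t4.png',np.hstack([v[:360],cv2.resize(w['pixels'][:,:,::-1],(480*360//384*512//480,360))[:, :410]]))
E
```

```text
clock: 10.62
eef_pos: [0.4309, -0.2956, 0.045]
tool_rot: [-0.117, 0.993, -0.001, 0.001]
ft_force: [0.2, -0.1, 0.9]
grip_width: 0.049
grasp_force: 0.0
clock: 11.45
eef_pos: [0.4606, -0.1184, 0.2053]
tool_rot: [0.001, 1.0, -0.0, 0.002]
ft_force: [0.3, 0.3, 0.3]
grip_width: 0.0499
grasp_force: 0.0
[ 0.46063234 -0.11836891  0.20525707]
fence top 0.9 [264. 142.] [ 0.6925 -0.022 ]
bracket top 0.86 [253. 254.] [0.367  0.0091]
bracket top 0.73 [253. 207.] [0.5015 0.0094]
bracket wrist 0.57 [367.  68.] [ 0.3696 -0.0045]
bracket wrist 0.56 [365. 197.] [0.5007 0.0061]
```

View pics/t4.png

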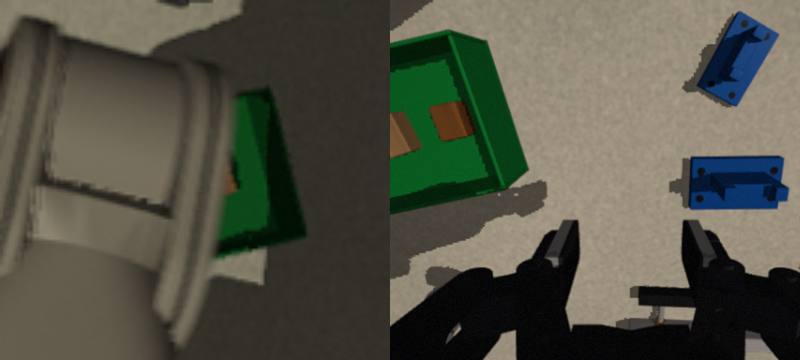

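Both offcuts lie in the tub. Now I turn the gripper a quarter to close on the bracket's web in x, hovering above it, and refine the poses.

```bash
python3 -m creep '[0.01,0.03,0,-0.12,0.05,0.02,0.06,0,-0.24,0.05,0.03,0.09,0,-0.36,0.05,0.03,0.12,0,-0.48,0.05,0.03,0.127,0,-0.6,0.05,0.03,0.127,0,-0.72,0.05,0.03,0.127,0,-0.84,0.05,0.03,0.127,0,-0.96,0.05,0.03,0.127,0,-1.08,0.05,0.03,0.127,0,-1.2,0.05]'
python3 -m creep '[0,0,-0.02,-0.12,0.05,0,0,-0.04,-0.24,0.05,0,0,-0.06,-0.356,0.05,0,0,-0.06,-0.356,0.05,0,0,-0.06,-0.356,0.05]'
python3 - <<'E'
from h import *
import pickle
o=bot.get_obs();print(o['eef_pos'],R.from_quat(o['tool_rot']).as_matrix()[:2,1],o['joint_pos'].round(2))
w=snap('wrist','w5.png');pickle.dump(w,open('v5.pkl','wb'));a=pickle.load(open('v1.pkl','rb'));b=pickle.load(open('v2.pkl','rb'));w4=pickle.load(open('v4.pkl','rb'))[1]
for t in('fence','bracket'):
  for d in bot.place_of('wrist',t):
      p=np.array(d['centre'])*[512,384];print(t,round(d['score'],2),p.round(),at_z(w,p,0)[0,:2].round(4))
for cs in([a,b,w4],[w],[a,b,w4,w]):
  x,f,_=fit(cs,'bracket',(.499,.006,0.01,.058),.09);print(x.round(4),round(f,3))
E
```

```text
clock: 12.58
eef_pos: [0.49, 0.0056, 0.2033]
tool_rot: [0.569, 0.822, -0.0, 0.0]
ft_force: [-0.4, -0.2, 0.2]
grip_width: 0.0499
grasp_force: 0.0
clock: 13.0
eef_pos: [0.489, 0.0059, 0.1426]
tool_rot: [0.702, 0.712, -0.001, -0.001]
ft_force: [-0.4, -0.4, 0.7]
grip_width: 0.0499
grasp_force: 0.0
[0.48897051 0.00586652 0.14264489] [0.99990241 0.01371161] [ 0.01  0.28 -0.18  1.11 -0.    1.57]
fence 0.73 [482. 200.] [ 0.6896 -0.0139]
bracket 0.9 [116. 185.] [ 0.3663 -0.0049]
bracket 0.81 [266. 176.] [0.4979 0.0052]
[0.4968 0.006  0.0035 0.0668] 0.082
[0.497  0.0059 0.0203 0.0653] 0.057
[0.4967 0.0061 0.0144 0.0667] 0.075
```

View pics/w5.png

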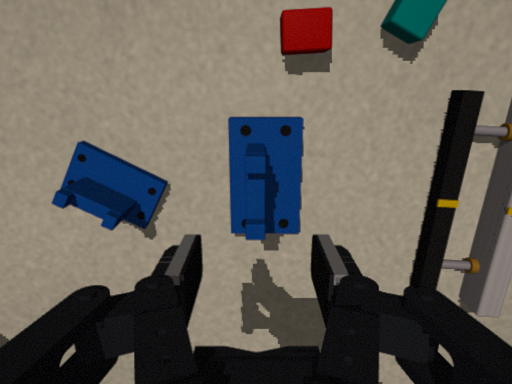

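Bracket between the fingers at (265,178), web in the centre, at (.497, .006) yaw .014; bar at the right with mark at (448,203). Grip now, and measure the bar's rear edge from this saved view.

```bash
python3 -m creep '[-0.001,-0.001,-0.03,0,0.05,-0.001,-0.001,-0.06,0,0.05,-0.001,-0.001,-0.085,0,0.05,-0.001,-0.001,-0.105,0,0.05,-0.001,-0.001,-0.117,0,0.05,-0.001,-0.001,-0.117,0,0.05,-0.001,-0.001,-0.117,0,0,-0.001,-0.001,-0.117,0,0,-0.001,-0.001,-0.117,0,0,-0.001,-0.001,-0.117,0,0]'
python3 -m creep '[0,0,0,0,0,0,0,0,0,0,0,0,0,0,0,0,0,0,0,0]'
python3 - <<'E'
from h import *
import pickle
w=pickle.load(open('v5.pkl','rb'));a=pickle.load(open('v1.pkl','rb'))
def rear(c,rows,lo,hi,vert):
    g=c['pixels'].max(2).astype(int);P=[]
    for r in rows:
        line=g[r,lo:hi] if vert else g[lo:hi,r]
        k=np.where(line<50)[0]
        if len(k): P.append([lo+k[-1]+.5,r] if vert else [r,lo+k[-1]+.5])
    q=at_z(c,P,.02)
    for _ in range(3):
        m=np.polyfit(q[:,1],q[:,0],1);e=abs(q[:,0]-np.polyval(m,q[:,1]));q=q[e<=max(.0015,np.median(e))]
    return m,len(q),e.max().round(4),np.polyval(m,-.0115)
print(rear(w,range(97,122),400,490,True),rear(w,list(range(97,122))+list(range(142,195)),400,490,True),rear(a,list(range(175,185))+list(range(202,228))+list(range(240,270)),235,264,False))
for c in(w,):
    hsv=cv2.cvtColor(c['pixels'],cv2.COLOR_RGB2HSV);y=((hsv[...,0]>18)&(hsv[...,0]<32)&(hsv[...,1]>150)&(hsv[...,2]>80)).astype(np.uint8)
    N,l,s,ce=cv2.connectedComponentsWithStats(y)
    for i in range(1,N):
        if s[i,4]>8: print(ce[i].round(1),s[i,4],'z.02',at_z(c,ce[i],.02)[0,:2].round(4),'z.03',at_z(c,ce[i],.03)[0,:2].round(4))
E
```

```text
clock: 13.98
eef_pos: [0.4901, 0.0061, 0.0281]
tool_rot: [0.702, 0.712, 0.001, 0.001]
ft_force: [-0.4, -0.1, 5.4]
grip_width: 0.0133
grasp_force: 60.2
clock: 14.32
eef_pos: [0.4901, 0.0061, 0.0281]
tool_rot: [0.702, 0.712, 0.001, 0.001]
ft_force: [-0.9, -0.1, 7.0]
grip_width: 0.0127
grasp_force: 60.5
(array([0.03622896, 0.65629161]), 25, np.float64(0.0004), np.float64(0.6558749785755519)) (array([0.04844151, 0.65550488]), 78, np.float64(0.0004), np.float64(0.6549478014284247)) (array([0.04586602, 0.65467058]), 64, np.float64(0.0012), np.float64(0.654143122006609))
[510.2 130.5] 31 z.02 [0.6855 0.0491] z.03 [0.6781 0.0502]
[447.5 203.1] 160 z.02 [ 0.648  -0.0108] z.03 [ 0.642  -0.0075]
[509.3 210.8] 32 z.02 [ 0.6998 -0.0168] z.03 [ 0.6918 -0.0132]
[474.7 265.3] 79 z.02 [ 0.6814 -0.0676] z.03 [ 0.6741 -0.0621]
```

```bash
python3 -m creep '[0.01,-0.002,0.001,-0.01,0,0.022,-0.004,0.001,-0.02,0,0.036,-0.006,0.001,-0.03,0,0.05,-0.008,0.001,-0.04,0,0.064,-0.01,0.001,-0.05,0,0.078,-0.012,0.001,-0.06,0,0.09,-0.014,0.001,-0.062,0,0.098,-0.014,0.001,-0.062,0,0.098,-0.014,0.001,-0.062,0,0.098,-0.014,0.001,-0.062,0]'
python3 - <<'E'
from h import *
import pickle
o=bot.get_obs();print(o['eef_pos'],R.from_quat(o['tool_rot']).as_matrix()[:2,1],o['ft_force'])
w=snap('wrist','w6.png');pickle.dump(w,open('v6.pkl','wb'));t=snap('top');s=snap('scene')
for n,c in(('top',t),('scene',s),('wrist',w)):
  for d in bot.place_of(n,'bracket')[:2]:
      p=np.array(d['centre'])*[512,384];print(n,round(d['score'],2),p.round(),at_z(c,p,0)[0,:2].round(4))
E
```

```text
clock: 15.15
eef_pos: [0.5885, -0.0081, 0.0282]
tool_rot: [0.724, 0.69, 0.001, 0.002]
ft_force: [3.0, -0.7, 1.7]
grip_width: 0.0133
grasp_force: 59.7
[ 0.58848367 -0.00809722  0.02818505] [ 0.99879323 -0.04895312] [ 2.99306942 -0.67311439  1.69787404]
scene 0.84 [238. 225.] [ 0.6    -0.0107]
scene 0.77 [293. 179.] [0.3659 0.0097]
wrist 0.93 [272. 227.] [ 0.5982 -0.0091]
```

View pics/w6.png

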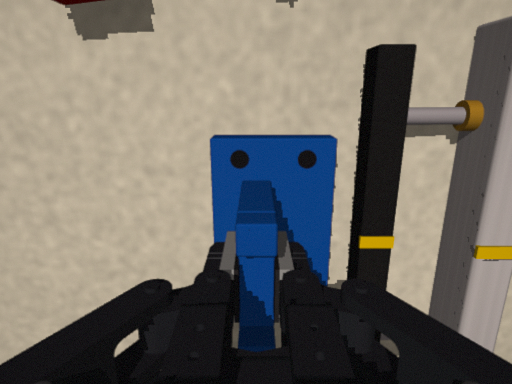

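Bracket is held in line with the bar, gap ahead of it about 10 mm; bar mark at (376,242). Check y offset and push part-way.

```bash
python3 - <<'E'
from h import *
import pickle
w=pickle.load(open('v6.pkl','rb'))
q=at_z(w,[(211,136.5),(336,136.5),(334,240)],.014);m=at_z(w,[(376.5,238)],.02);print(q.round(4),m.round(4))
d=q[1]-q[0];print('yaw',np.arctan2(d[1],d[0]),'centre y est',((q[0]+q[1])/2+.05*np.array([np.sin(-.048),-np.cos(.048),0])).round(4))
E
python3 -m creep '[0.004,0,0,0,0,0.008,0,0,0,0,0.011,-0.001,0,0,0,0.014,-0.001,0,0,0,0.016,-0.001,0,0,0,0.016,-0.001,0,0,0,0.016,-0.001,0,0,0]'
```

```text
[[ 0.5711  0.0437  0.014 ]
 [ 0.629   0.0409  0.014 ]
 [ 0.6289 -0.0116  0.014 ]] [[ 0.6482 -0.0086  0.02  ]]
yaw -0.049452891169976775 centre y est [ 0.5977 -0.0076  0.014 ]
clock: 16.03
eef_pos: [0.5968, -0.0085, 0.0284]
tool_rot: [0.724, 0.69, -0.003, -0.004]
ft_force: [-13.3, 1.2, 19.2]
grip_width: 0.0127
grasp_force: 62.5
```

```bash
python3 - <<'E'
from h import *
import pickle
o=bot.get_obs();print(o['eef_pos'],R.from_quat(o['tool_rot']).as_euler('xyz').round(4),o['ft_force'],o['ft_torque'],o['joint_vel'].round(3))
for f,w in(('6',pickle.load(open('v6.pkl','rb'))),('7',snap('wrist','w7.png'))):
    hsv=cv2.cvtColor(w['pixels'],cv2.COLOR_RGB2HSV);y=((hsv[...,0]>18)&(hsv[...,0]<32)&(hsv[...,1]>150)&(hsv[...,2]>80)).astype(np.uint8)
    N,l,s,ce=cv2.connectedComponentsWithStats(y)
    for i in range(1,N):
        if s[i,4]>30: print(f,ce[i].round(1),s[i,4],'z.02',at_z(w,ce[i],.02)[0,:2].round(4),'z.03',at_z(w,ce[i],.03)[0,:2].round(4))
    b=((hsv[...,0]>100)&(hsv[...,0]<130)&(hsv[...,1]>120));g=w['pixels'].max(2)
    for r in(150,180,210,240):
        k=np.where(b[r])[0];d=np.where(g[r,k[-1]+3:]<40)[0]+k[-1]+3 if len(k) else [0]
        print(f,r,'blue',k[0],k[-1],'x',at_z(w,[(k[0],r),(k[-1]+1,r)],.014)[:,0].round(4),'black',d[0],d[-1],'rear x',at_z(w,[(d[-1]+1,r)],.02)[0,:2].round(4))
E
```

```text
[ 0.59676003 -0.00849236  0.02837529] [-3.1312e+00 -2.0000e-04  1.5221e+00] [-13.32452946   1.21653089  19.24401546] [9.54886625e-02 2.57707210e+00 1.13558133e-03] [-0.    -0.001 -0.003 -0.001 -0.001  0.   ]
6 [474.8 113.6] 341 z.02 [0.6876 0.0487] z.03 [0.6812 0.0497]
6 [375.9 241.9] 447 z.02 [ 0.648  -0.0107] z.03 [ 0.6443 -0.0057]
6 [492.9 252. ] 485 z.02 [ 0.7053 -0.0189] z.03 [ 0.6978 -0.0133]
6 150 blue 211 335 x [0.5706 0.6291] black 358 401 rear x [0.6573 0.0342]
6 180 blue 212 333 x [0.5698 0.6284] black 355 398 rear x [0.657  0.0202]
6 210 blue 213 361 x [0.569  0.6425] black 364 394 rear x [0.6562 0.0055]
6 240 blue 214 351 x [0.5681 0.638 ] black 354 358 rear x [ 0.6397 -0.0093]
7 [457.8 113.3] 349 z.02 [0.6878 0.0489] z.03 [0.6821 0.0499]
7 [359.7 242. ] 448 z.02 [ 0.6481 -0.0105] z.03 [ 0.6451 -0.0055]
7 [481.7 253. ] 639 z.02 [ 0.7072 -0.0188] z.03 [ 0.7002 -0.0133]
7 150 blue 211 335 x [0.5786 0.6371] black 343 384 rear x [0.6576 0.0343]
7 180 blue 212 333 x [0.5778 0.6364] black 341 381 rear x [0.6571 0.0204]
7 210 blue 213 331 x [0.577  0.6357] black 339 377 rear x [0.6561 0.0058]
7 240 blue 214 329 x [0.5761 0.6349] black 337 341 rear x [ 0.6395 -0.0091]
```

The bar has not moved and the bracket stopped about 4 mm short: tip friction plus down-force (19 N) is jamming it on the floor. I'll relieve the height a little and retry.

```bash
python3 -m creep '[-0.006,0,0.001,0,0,-0.008,0,0.002,0,0,-0.008,0,0.002,0,0,-0.008,0,0.002,0,0]'
python3 -m creep '[0.002,0,0,0,0,0.004,0,0,0,0,0.006,0,0,0,0,0.006,0,0,0,0]'
```

```text
clock: 16.42
eef_pos: [0.5931, -0.0089, 0.0283]
tool_rot: [0.724, 0.69, -0.001, -0.001]
ft_force: [-0.4, 0.2, -2.0]
grip_width: 0.0131
grasp_force: 59.1
clock: 16.75
eef_pos: [0.6014, -0.0089, 0.0289]
tool_rot: [0.724, 0.69, 0.0, 0.0]
ft_force: [0.3, 0.3, -3.5]
grip_width: 0.013
grasp_force: 59.1
```

Free now, bracket's weight carried. Push on in small steps.

```bash
python3 -m creep '[0.002,0,0,0,0,0.004,0,0,0,0,0.006,0,0,0,0,0.006,0,0,0,0,0.006,0,0,0,0]'
python3 - <<'E'
from h import *
o=bot.get_obs();print(o['ft_force'],R.from_quat(o['tool_rot']).as_euler('xyz').round(4))
w=snap('wrist')
hsv=cv2.cvtColor(w['pixels'],cv2.COLOR_RGB2HSV);y=((hsv[...,0]>18)&(hsv[...,0]<32)&(hsv[...,1]>150)&(hsv[...,2]>80)).astype(np.uint8)
N,l,s,ce=cv2.connectedComponentsWithStats(y)
for i in range(1,N):
    if s[i,4]>30: print(ce[i].round(1),s[i,4],'z.02',at_z(w,ce[i],.02)[0,:2].round(4))
E
```

```text
clock: 17.17
eef_pos: [0.6057, -0.0091, 0.029]
tool_rot: [0.724, 0.69, -0.001, -0.001]
ft_force: [-3.0, -0.5, -1.2]
grip_width: 0.0135
grasp_force: 59.4
[-2.95312504 -0.49923146 -1.1714462 ] [-3.1397e+00  4.0000e-04  1.5216e+00]
[435.5 113. ] 347 z.02 [0.688  0.0487]
[349. 241.] 446 z.02 [ 0.6522 -0.0109]
[460.1 251. ] 605 z.02 [ 0.7067 -0.0188]
```

Bar moved 4 mm with 3 N: as expected. Continue.

```bash
python3 -m creep '[0.002,0,0,0,0,0.004,0,0,0,0,0.006,0,0,0,0,0.008,-0.0005,0,0,0,0.008,-0.0005,0,0,0,0.008,-0.0005,0,0,0]'
cat > m.py <<'E'
from h import *
o=bot.get_obs();print(o['eef_pos'],o['ft_force'],R.from_quat(o['tool_rot']).as_euler('xyz').round(4))
w=snap('wrist','w8.png')
hsv=cv2.cvtColor(w['pixels'],cv2.COLOR_RGB2HSV);y=((hsv[...,0]>18)&(hsv[...,0]<32)&(hsv[...,1]>150)&(hsv[...,2]>80)).astype(np.uint8)
N,l,s,ce=cv2.connectedComponentsWithStats(y)
for i in range(1,N):
    if s[i,4]>30: print(ce[i].round(1),s[i,4],'z.02',at_z(w,ce[i],.02)[0,:2].round(4))
b=((hsv[...,0]>100)&(hsv[...,0]<130)&(hsv[...,1]>120))
r=[np.where(b[:,c])[0][0] for c in range(225,325)];e=at_z(w,np.c_[range(225,325),r],.014);m=np.polyfit(e[:,0],e[:,1],1)
print('end edge yaw',m[0],'y of end at x mid',np.polyval(m,o['eef_pos'][0]+.008))
E
python3 m.py
```

```text
clock: 17.72
eef_pos: [0.6122, -0.0094, 0.0291]
tool_rot: [0.724, 0.69, -0.002, -0.002]
ft_force: [-8.7, -0.6, 2.0]
grip_width: 0.0134
grasp_force: 60.0
[ 0.61223736 -0.00942002  0.02906181] [-8.7142187  -0.62908542  1.97802365] [-3.1368e+00  2.0000e-04  1.5218e+00]
[421.4 113.1] 331 z.02 [0.6883 0.0487]
[348.9 241. ] 447 z.02 [ 0.6586 -0.0111]
[446.2 251.3] 633 z.02 [ 0.7063 -0.0188]
end edge yaw -0.03641188349407177 y of end at x mid 0.041571923974831226
```

```bash
python3 -m creep '[0.001,0,0,0,0,0.002,0,0,0,0,0.0025,0,0,0,0,0.0025,0,0,0,0,0.0025,0,0,0,0,0.0025,0,0,0,0,0.0025,0,0,0,0,0.0025,0,0,0,0,0.0025,0,0,0,0,0.0025,0,0,0,0]'
python3 m.py; python3 - <<'E'
from h import *
cs=snap('scene');t=snap('top')
for n,c in(('scene',cs),('top',t)):
  for T in('offcut','bracket','tub'):
    for d in bot.place_of(n,T):
      p=np.array(d['centre'])*[512,384];print(n,T,round(d['score'],2),at_z(c,p,0)[0,:2].round(4))
w=cv2.imread('pics/w8.png');s=cs['pixels'][100:290,120:330,::-1]
cv2.imwrite('pics/f.png',np.hstack([cv2.resize(s,(398,360)),cv2.resize(w,(400,300))[:,:].copy() if 0 else cv2.copyMakeBorder(cv2.resize(w,(400,300)),0,60,0,0,0)]))
E
```

```text
clock: 18.6
eef_pos: [0.614, -0.0095, 0.0291]
tool_rot: [0.724, 0.69, -0.002, -0.002]
ft_force: [-9.7, -0.0, 3.7]
grip_width: 0.0133
grasp_force: 60.1
[ 0.61402248 -0.00950471  0.02907329] [-9.73871276 -0.04914094  3.67094282] [-3.1356e+00  4.0000e-04  1.5217e+00]
[417.3 113.4] 338 z.02 [0.6883 0.0486]
[348.9 241. ] 448 z.02 [ 0.6604 -0.0112]
[441.9 251.8] 628 z.02 [ 0.706 -0.019]
end edge yaw -0.037895393619766134 y of end at x mid 0.0415183970836115
scene offcut 0.72 [0.5952 0.1194]
scene offcut 0.72 [0.5164 0.1192]
scene offcut 0.68 [ 0.4518 -0.3237]
scene offcut 0.56 [ 0.4353 -0.3462]
scene offcut 0.46 [ 0.4289 -0.3   ]
scene offcut 0.18 [0.4243 0.3342]
scene bracket 0.9 [ 0.6206 -0.0127]
scene bracket 0.84 [0.3679 0.0012]
scene bracket 0.32 [0.4186 0.3323]
scene bracket 0.29 [0.5752 0.2976]
scene tub 0.55 [ 0.4416 -0.3181]
scene tub 0.37 [ 0.4398 -0.3481]
top offcut 0.66 [ 0.4488 -0.3629]
top offcut 0.65 [ 0.4284 -0.2964]
top offcut 0.65 [0.5335 0.1104]
top offcut 0.51 [0.6053 0.1229]
top bracket 0.56 [ 0.439 -0.355]
top tub 0.84 [ 0.4409 -0.3267]
```

View pics/f.png

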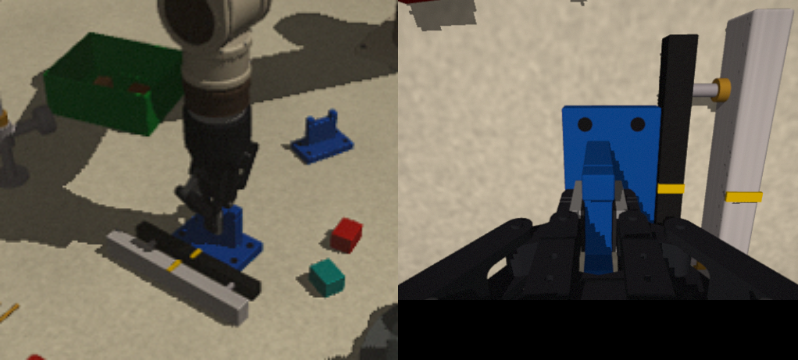

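Both offcuts lie in the tub. The bracket's edge is flush along the bar by the yellow mark (671,188), and the bar is pushed back about 12.3 mm, which is about 10 N. Handing in.

```bash
python3 -c "
from workcell import bot
print(bot.job_done())"
```

```text
the job is handed in; nothing more can be done
None
```

Job handed in (no verdict was returned): both offcuts are in the tub, and the gripper is still pressing the bracket square against the stop bar, within about 2 mm of the yellow mark, at about 10 N.

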